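Put the rolling pin up on its ring-and-fork rack

TASK

Put the short wooden rolling pin away on its little rack: one handle goes through the red ring and the other handle rests in the open white V-shaped fork, so the pin lies level between the two posts. Lower it into the fork rather than letting it drop, let go, and leave the other things on the shelf where they are.

Things in the scene. Friction and masses are not known exactly. Their poses are not given: they have to be found in the camera images.
- pin: short wooden rolling pin lying on the shelf, 250 mm long, same at both ends, about 0.2 kg: pale barrel 44 mm in diameter, 150 mm long; on each end a darker plain handle 18 mm in diameter, 50 mm long. Origin at the pin's middle on its axis (22 mm above the shelf as it lies); x axis along the pin
- pin_end_a (a point): centre of the end face of one handle, 125 mm from the pin's middle along its +x axis
- pin_end_b (a point): centre of the end face of the other handle, 125 mm from the pin's middle along its -x axis
- rack: fixed rack: dark wooden base 100 x 230 x 16 mm; two posts 26 mm wide, 10 mm thick (along y), centred 97 mm either side of the middle. Origin under the base's centre; y runs from the fork post to the ring post, along the stored pin. Stored, the pin's axis is 125 mm above the shelf, its barrel between the posts (184 mm apart inside), each handle overhanging its post
- rack_ring (a point): centre of the hole of the red ring on the +y post, 131 mm above the shelf; hole 30 mm in diameter, 10 mm deep along the rack's y; ring 44 mm outside. A handle resting on the bottom of the hole has its axis 6 mm below this point
- rack_fork (a point): axis of a handle resting in the open white V fork on the -y post, 125 mm above the shelf. 90 degree V, 10 mm thick along y, bottom 13 mm below this point, arm tips 4 mm above it and 33 mm apart. At ring height a level pin's barrel does not pass over the fork: tilt it about 10 degrees, leading end down, to thread the ring
- dispenser: yellow plastic push dispenser, loose, 62 mm in diameter, 165 mm tall, spout towards its -x; origin under its centre
- bowls: stack of two nested aluminium bowls, 140 mm across the rim, 69 mm tall; origin under its centre
- egg_cup: white ceramic egg cup, 50 mm in diameter, 62 mm tall; origin under its centre
- scoop: grey plastic scoop, 170 mm long, 56 mm wide, 34 mm tall, lying along its x axis with the handle to -x; origin on its underside where handle and pan meet
- jar: amber glass jar with a brass lid, 68 mm in diameter, 110 mm tall; origin under its centre
- can: steel can with a green label, 72 mm in diameter, 85 mm tall; origin under its centre
- brush: pastry brush with a wooden handle, 180 mm long, lying along its x axis
Not all that is in view belongs to the job. Several things have the shape of the rack; the one meant has the colours described above.

How it is judged (in metres and radians):
On the way:
1. the rolling pin is lifted clear of the shelf (height (world z) of pin above 0.08 m), for 0.2 s.
At the end, for the whole second after the job is handed in: Pin released, at rest, within 0.06 rad of the rack's y axis. End faces 105-145 mm from the rack's middle along y, one through the ring (within 9 mm sideways, 119-134 mm above the shelf), the other in the fork (within 6 mm sideways, 119-131 mm high). Speed under 0.03 m/s, 0.3 rad/s (((y of pin_end_a in the frame of rack between 0.105 and 0.145 m and x of pin_end_a in the frame of rack between -0.009 and 0.009 m and z of pin_end_a in the frame of rack between 0.119 and 0.134 m and y of pin_end_b in the frame of rack between -0.145 and -0.105 m and x of pin_end_b in the frame of rack between -0.006 and 0.006 m and z of pin_end_b in the frame of rack between 0.119 and 0.131 m) or (y of pin_end_b in the frame of rack between 0.105 and 0.145 m and x of pin_end_b in the frame of rack between -0.009 and 0.009 m and z of pin_end_b in the frame of rack between 0.119 and 0.134 m and y of pin_end_a in the frame of rack between -0.145 and -0.105 m and x of pin_end_a in the frame of rack between -0.006 and 0.006 m and z of pin_end_a in the frame of rack between 0.119 and 0.131 m)) and angle between the x axis of pin and the y axis of rack, either way round below 0.06 rad and linear speed of pin below 0.03 m/s and angular speed of pin below 0.3 rad/s); the robot touches nothing.
It fails at once if the rolling pin is dropped (faster than 0.4 m/s while no finger touches it, a fall of about 8 mm) (linear speed of pin above 0.4 m/s and contact force between the fingers and pin below 0.05 N).
It fails at once if another thing on the shelf is moved more than 30 mm (distance of any of dispenser, bowls, egg_cup, scoop, jar, can, brush from where it was at the start of the episode above 0.03 m).
It fails at once if the dispenser, bowls, egg cup, jar or can is tipped more than 0.4 rad (angle between any of dispenser, bowls, egg_cup, jar, can's own z axis and vertical above 0.4 rad).
It also fails if it takes over 42 s, if anything falls off the work surface, if the arm or the gripper's body presses on something with over 40 N, if the wrist force passes 120 N, or if a joint passes its speed limit or range.

ROBOT

A 6-joint arm with a two-finger parallel gripper is mounted at the origin on the work surface. World frame = base frame: x ahead of the robot, y to its left, z up, the work surface at z = 0. Lengths are in m, angles in degrees, forces in N, time in s.
With the tool pointing down it reaches from about 0.35 to 0.875 m from the base axis. Payload 4.2 kg.
Tool frame: the origin (TCP) lies on the mounting face of the last link; the fingertips stand 182 mm ahead of it and the grasp point (between the pads) lies 164 mm ahead of it (r.tcp_to_grasp is the distance from the TCP to the grasp point, in m); z points along the fingers, y is the line along which they close (so a half turn about z gives the same grasp; the last joint's range is limited). The gripper opens to 87 mm and grips with 3 to 60 N. Pads are 19 mm wide; open, the fingers measure 117 mm over their backs; the gripper's body (75 mm by 190 mm) begins 51 mm behind the grasp point.
Start: joints at [82.197, 22.042, 0.453, 0, -68.411, -14.817], TCP at [0.24, 0.577, 0.405] pointing down, gripper open.
Joint ranges: [-179.83, 179.83], [-69.29, 118.12], [-61.27, 80.66], [-181.25, 117.63], [-171.15, -9.14], [-177.46, 177.46]. Speed limits (degrees/s): [159.86, 159.86, 180, 180, 180, 180].

INTERFACE

Orientations are given as a 3x3 rotation matrix whose columns are the frame's x, y, z axes.
In Python, from station import sense, eyes, r gives the robot as it stands.
- The arm moves only by the tool jog_arm, never from a script. Its argument "increments" is a list of rows, each a list of 4 numbers: the shift along the tool's x, y, z normalised to -1 to 1, where 1 is 0.02 m, then the turn about the tool's z normalised to -1 to 1, where 1 is 0.08 rad. A call has 1 to 10 rows; each row shifts and turns the commanded pose from where the row before left it, along the tool's axes as they then stand; what a row does not reach is not made up. A row lasts 1/10 s, in which the tool goes at most 50 mm and 8.59 degrees, less where a joint would pass 70% of its speed; a pose out of reach is approached as far as the arm can. A call with a number of a shift or a turn outside -1 to 1 is refused whole. A call with a gripper value outside its range is refused whole. "grip" is the finger opening in mm, from 0 to 87, set as the call begins (left out, the last holds). The fingers move at their own pace and stop on an object; the grip force is fixed at half the most. Time passes only in rows, so rows that do not move let the fingers close. It gives the time, the measured TCP pose, the force, the opening and the grip force at its end, in the units of the state.
- sense(): the state, without advancing time (a new reading comes with each control period).
- eyes.capture(name): name is "scene" or "top"; returns the picture (480x640x3 uint8, blue, green, red); there is no depth.
- eyes.get_calibration(name): a dict with "camera_matrix" (3x3 intrinsics, pixels), "k1" (the pictures are not rectified: a ray, as slopes to the right and down, at radius r is drawn at 1 + k1 r^2 times it, then the intrinsics apply), "R" (3x3) and "t" (3): a world point X has camera coordinates R X + t. Camera axes: x right, y down, z forward; pixel columns grow to the right and rows downward; lengths in m; the calibration is good to about 2 mm. A picture is of the moment at which its call begins. get_calibration takes no time and is no camera call.
- r.finish_job(): hands the job in; it is judged then, once.
Trained networks look in the newest picture that a camera, given by its name, has taken for a name from the list of things; names that differ only in an ending like _2 or _b are one class to them, and where a whole thing is asked for, a point or a joint stands for the part that bears it (a point fixed in the world has none). Each returns a list of dicts, best first, with "conf" (0 to 1); they miss things now and then, are a little off and sometimes report something else, mostly with a low value. They report only what shows in the picture. A call takes as long as a camera call. They do not tell look-alikes from the thing itself.
- eyes.spot_in(camera, name): "centre" ([x, y, z] in m, in world coordinates, good to about 4 mm: the middle of the surface that is visible of it).
- eyes.outline_of(camera, name): "mask" (480x640 bool, what is visible of it).
The state is a dict: "time_s": time; "joints": joint angles; "joint_velocities": joint speeds; "effort": joint torques, N m; "tcp_pos": TCP position; "ee_rot": TCP orientation; "wrist_force": force on the tool from outside, world axes, zero at the start; "moment": the same for the moment, N m; "gripper_width": opening from 0.0 (shut) to 1.0 (fully open); "gripper_force": force on a finger pad.
Only numpy, scipy, OpenCV 4.12 (cv2) and the standard library are available. Lean on these libraries where they do the work, as an engineer would, in place of code of your own. Each camera call takes 0.05 s, during which the arm holds its last target. There are 200 camera calls.

## Working session

There is one attempt and no reset: what is moved stays moved. The work goes in short steps, Python scripts to look and compute and a tool call to move; the robot and the scene stay as the last step left them, time stands still between calls to the robot, and variables do not carry over. Pictures are saved under pics/ and viewed, at most 10 in all, crops included, and the job is handed in when it is done.

Besides the shell and the picture viewer there is one more tool, called as name(argument=value, ...), one argument or row to a line, values as JSON. jog_arm: Moves the arm, as the interface text tells. Its arguments: {"type":"object","properties":{"increments":{"type":"array"},"grip":{"type":"number"}},"required":["increments"]}

```bash
mkdir -p pics; python3 - <<'E'
from station import sense, eyes, r
import cv2
for c in ("scene","top"):
    cv2.imwrite(f"pics/{c}0.png",eyes.capture(c))
    k=eyes.get_calibration(c);print(c,k)
    for n in ("pin","rack","rack_ring","rack_fork","dispenser","bowls","egg_cup","scoop","jar","can","brush"):
        try: print(n,[(round(d["conf"],2),[round(float(v),3) for v in d["centre"]]) for d in eyes.spot_in(c,n)])
        except Exception as e: print(n,e)
print(sense(), r.tcp_to_grasp)
E
```

```text
scene {'camera_matrix': array([[502.06195234,   0.        , 321.51766168],
       [  0.        , 502.06195234, 229.45708124],
       [  0.        ,   0.        ,   1.        ]]), 'k1': 0.006278563389369545, 'R': array([[-0.06314277,  0.99799939, -0.0031961 ],
       [ 0.52261859,  0.03033711, -0.85202669],
       [-0.85022515, -0.05546967, -0.5234886 ]]), 't': array([-0.00322132, -0.16374403,  1.78015394])}
pin [(0.63, [0.517, -0.164, 0.028])]
rack [(0.94, [0.31, 0.527, 0.022]), (0.89, [0.318, -0.267, 0.021]), (0.85, [0.514, 0.226, 0.019])]
rack_ring [(0.92, [0.31, 0.53, 0.019]), (0.77, [0.512, 0.23, 0.017]), (0.62, [0.262, 0.256, 0.013]), (0.59, [0.319, -0.267, 0.018])]
rack_fork [(0.85, [0.318, -0.267, 0.016]), (0.69, [0.513, 0.227, 0.018]), (0.66, [0.313, 0.526, 0.015]), (0.59, [0.267, 0.249, 0.019])]
dispenser [(0.93, [0.749, -0.327, 0.083])]
bowls [(0.73, [0.751, 0.196, 0.038])]
egg_cup [(0.8, [0.391, -0.015, 0.048])]
scoop [(0.82, [0.741, -0.001, 0.022]), (0.36, [0.515, -0.164, 0.033])]
jar [(0.67, [0.738, 0.356, 0.071])]
can [(0.66, [0.791, -0.151, 0.066])]
brush [(0.78, [0.49
[... 1409 characters left out ...]
02e+01, -1.48183857e+01]), 'joint_velocities': array([ 0.00318517,  0.01750557,  0.07617985,  0.03300003, -0.03029679,
        0.09098827]), 'effort': array([-4.87031903e-04, -3.90479672e+01,  1.87624061e+01,  4.22443628e+00,
        1.54544780e-02, -1.89490373e-05]), 'tcp_pos': array([0.24037405, 0.57691339, 0.40473807]), 'ee_rot': array([[ 9.23054280e-01, -3.84669724e-01,  3.09725268e-06],
       [-3.84669724e-01, -9.23054279e-01, -3.35179162e-05],
       [ 1.57522599e-05,  2.97474366e-05, -9.99999999e-01]]), 'wrist_force': array([0.92074643, 0.16785905, 0.44998944]), 'moment': array([ 0.02934676, -0.00779526,  0.01484225]), 'gripper_force': 0.0, 'gripper_width': 0.9990510601330521} 0.1635
```

View pics/scene0.png

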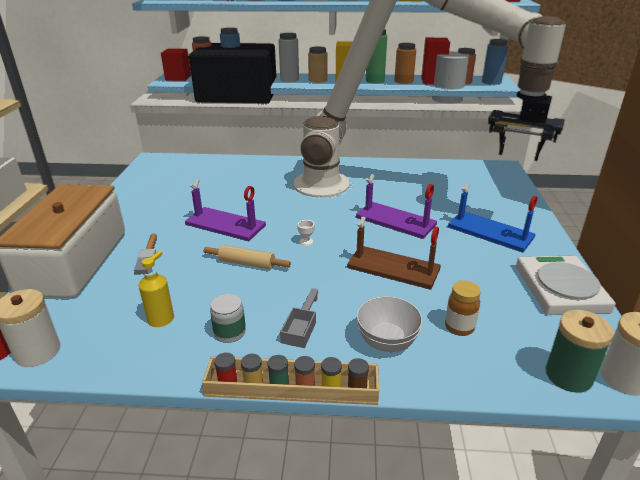

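View pics/top0.png

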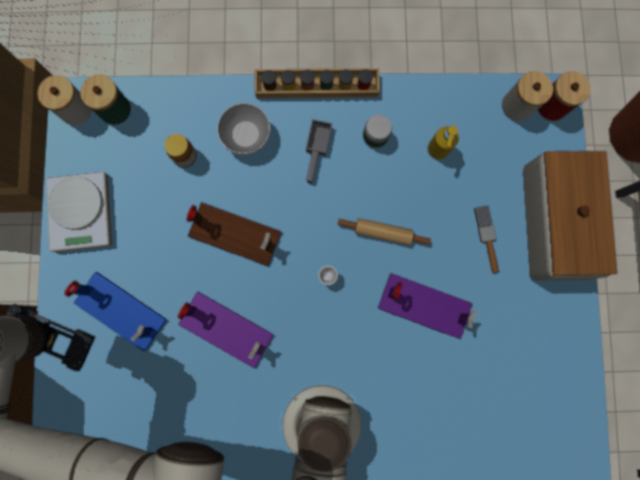

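The two views agree. In the scene view, the rack candidates are purple (225,222), purple (397,218), blue (490,228) and dark wooden brown (393,265). The top view shows the brown one at (235,234), and it's the one that fits the description. The pin is at scene (245,258) and top (385,233), and the only things like it are the brush and scoop. Next I'll take close crops and measure.

```bash
cat > h.py <<'E'
import numpy as np, cv2
from station import sense, eyes, r
def dist(c): k=eyes.get_calibration(c); return k["camera_matrix"],np.array([k["k1"],0,0,0.]),k["R"],k["t"]
def proj(c,P):
    K,d,R,t=dist(c); return cv2.projectPoints(np.float64(P).reshape(-1,1,3),cv2.Rodrigues(R)[0],t,K,d)[0].reshape(-1,2)
def onplane(c,uv,z):
    K,d,R,t=dist(c); n=cv2.undistortPoints(np.float64(uv).reshape(-1,1,2),K,d).reshape(-1,2)
    D=np.c_[n,np.ones(len(n))]@R; C=-R.T@t
    return C+D*((z-C[2])/D[:,2])[:,None]
def axes(p,yaw): c,s=np.cos(yaw),np.sin(yaw); return np.array([[c,-s],[s,c]])
E
python3 - <<'E'
from h import *
a=cv2.imread("pics/top0.png"); b=cv2.imread("pics/scene0.png")
ca=a[190:280,175:295]; cb=b[210:295,335:455]
ca=cv2.resize(ca,None,fx=5,fy=5,interpolation=cv2.INTER_CUBIC); cb=cv2.resize(cb,None,fx=5,fy=5,interpolation=cv2.INTER_CUBIC)
cv2.imwrite("pics/ctop.png",ca); cv2.imwrite("pics/cscene.png",cb)
for c,im,box in (("top",a,(190,280,175,295)),("scene",b,(215,295,335,455))):
    y0,y1,x0,x1=box; s=im[y0:y1,x0:x1]; hsv=cv2.cvtColor(s,cv2.COLOR_BGR2HSV)
    H,S,V=[hsv[...,i].astype(int) for i in range(3)]
    red=((H<5)|(H>172))&(S>190)&(V>110); white=(S<90)&(V>110); notblue=~((H>90)&(H<120)&(S>70))
    for n,m in (("red",red),("white",white)):
        N,l,st,ce=cv2.connectedComponentsWithStats(m.astype(np.uint8))
        for i in range(1,N):
            if st[i,4]>8: print(c,n,st[i],ce[i]+[x0,y0])
    base=((H<20)&(S>100)&(V<130)).astype(np.uint8)
    m=cv2.morphologyEx(base,cv2.MORPH_CLOSE,np.ones((5,5)))
    if c=="top":
        ys,xs=np.nonzero(m); q=onplane("top",np.c_[xs+x0,ys+y0],.016)[:,:2]
        print("base rect",cv2.minAreaRect((q*1000).astype(np.float32)), len(q))
for c in ("top","scene"):
    d=eyes.outline_of(c,"pin")
    m=d[0]["mask"].astype(np.uint8); ys,xs=np.nonzero(m)
    q=onplane(c,np.c_[xs,ys],.022)[:,:2]
    print(c,d[0]["conf"],cv2.minAreaRect((q*1000).astype(np.float32)),q.mean(0))
E
```

```text
top white [10 14 12 18 29] [188.48275862 210.68965517]
top white [90 44  4  8 17] [266.17647059 237.58823529]
base rect ((500.1196594238281, 234.3210906982422), (244.59677124023438, 92.06199645996094), 69.18907165527344) 2875
scene red [97 12  7 16 59] [434.86440678 233.38983051]
scene white [   0    0  120   80 5691] [391.300123   257.21525215]
scene white [113   0   7   3  17] [451.17647059 215.76470588]
top 0.84 ((498.6349792480469, -172.17922973632812), (244.3006591796875, 44.757659912109375), 77.54924774169922) [ 0.49810831 -0.17297343]
scene 0.91 ((498.48553466796875, -170.831787109375), (254.0361328125, 75.29838562011719), 74.37303161621094) [ 0.49800222 -0.1696208 ]
```

View pics/ctop.png

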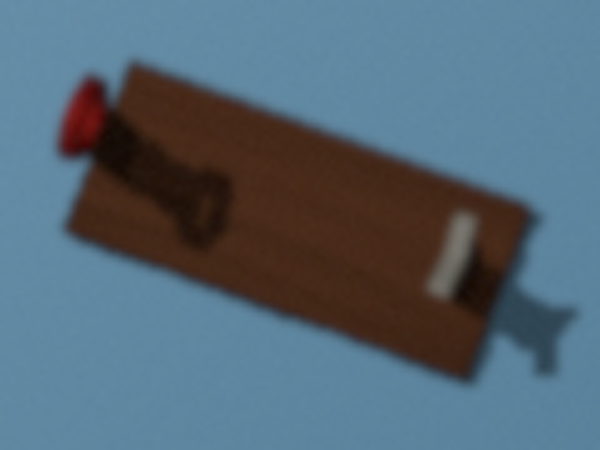

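View pics/cscene.png

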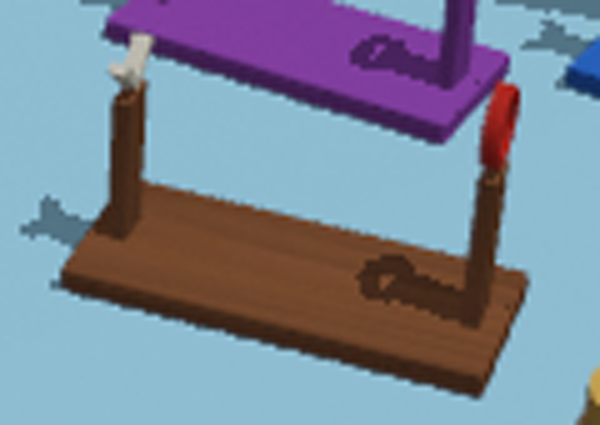

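```bash
python3 - <<'E'
from h import *
from scipy.optimize import least_squares
obs=[("top",(133,63),(50,115,16)),("top",(530,210),(50,-115,16)),("top",(472,380),(-50,-115,16)),("top",(68,230),(-50,115,16)),
("top",(453,255),(0,-97,127)),("top",(83,117),(0,97,133)),
("scene",(62,275),(50,-115,16)),("scene",(480,382),(50,115,16)),("scene",(526,272),(-50,115,16)),("scene",(500,127),(0,97,131)),("scene",(133,60),(0,-97,123))]
def pix(c,p): o=(175,190) if c=="top" else (335,210); return [(p[0]+.5)/5-.5+o[0],(p[1]+.5)/5-.5+o[1]]
def res(q,full=False):
    R=axes(0,q[2]); out=[]
    for c,p,X in obs:
        X=np.array(X)/1000; W=np.r_[q[:2]+R@X[:2],X[2]]
        out.append(proj(c,W)[0]-pix(c,p))
    return np.ravel(out)
s=least_squares(res,[.5,.226,-.3],loss="soft_l1"); print(s.x,np.degrees(s.x[2])); print(res(s.x).reshape(-1,2).round(2))
for cc in ("top","scene"):
    o=obs; obs=[x for x in o if x[0]==cc]; t=least_squares(res,[.5,.226,-.3],loss="soft_l1").x; print(cc,t); obs=o
# pin model: silhouettes; barrel and handles by fitting mask overlap
a=cv2.imread("pics/top0.png")
def sil(c,q):
    m=np.zeros((480,640),np.uint8); d=np.array([np.cos(q[2]),np.sin(q[2])]); n=np.array([-d[1],d[0]])
    for x0,x1,rr in ((-75,75,22),(-125,-75,9),(75,125,9)):
        P=[]
        for x in (x0,x1):
            for th in np.linspace(0,2*np.pi,24):
                P.append(np.r_[np.array(q[:2])+d*x/1e3+n*rr/1e3*np.cos(th),.022+rr/1e3*np.sin(th)])
        h=cv2.convexHull(proj(c,P).astype(np.float32)); cv2.fillConvexPoly(m,np.round(h*16).astype(np.int32),1,shift=4)
    return m>0
from scipy.optimize import minimize
M={c:eyes.outline_of(c,"pin")[0]["mask"] for c in("top","scene")}
for cs in (("top",),("scene",),("top","scene")):
    f=lambda q:sum((sil(c,q)^M[c]).sum() for c in cs)
    b=minimize(f,[.498,-.171,1.35],method="Nelder-Mead",options=dict(initial_simplex=[[.498,-.171,1.35],[.506,-.171,1.35],[.498,-.163,1.35],[.498,-.171,1.45]]))
    print(cs,b.x,b.fun)
E
```

```text
[ 0.49803053  0.2249317  -0.36680364] -21.016300460869893
[[-0.55 -1.34]
 [ 0.61 -1.13]
 [-1.24  0.2 ]
 [-1.61  0.06]
 [-0.08 -0.26]
 [ 0.03 -0.18]
 [-1.32 -1.84]
 [ 0.25 -1.21]
 [ 0.41 -0.39]
 [-0.76 -0.42]
 [-1.01 -0.69]]
top [ 0.49702059  0.22381231 -0.36541463]
scene [ 0.50183289  0.22587533 -0.36122152]
('top',) [ 0.498 -0.171  1.35 ] 185.0
('scene',) [ 0.49958481 -0.16801763  1.34242245] 133.0
('top', 'scene') [ 0.49801887 -0.17091323  1.34922492] 321.0
```

Both crops show a dark wooden base, a red ring and a white fork, so the brown rack is the right one. Rack: (0.498, 0.225), yaw -21°. Pin: (0.4985, -0.170), axis at 77.3°. Now I'll turn the tool by +80.1°.

jog_arm(
  increments=[
    [0,0,0,1],
    [0,0,0,1],
    [0,0,0,1],
    [0,0,0,1],
    [0,0,0,1],
    [0,0,0,1],
    [0,0,0,1],
    [0,0,0,1],
    [0,0,0,1],
    [0,0,0,1],
  ],
  grip=87,
)

```text
time_s: 2.4
tcp_pos: [0.2404, 0.5769, 0.4048]
ee_rot: [[0.364, -0.931, -0.0], [-0.931, -0.364, 0.0], [-0.0, 0.0, -1.0]]
wrist_force: [0.6, 0.9, -0.0]
gripper_width: 0.997
gripper_force: 0.0
```

jog_arm(
  increments=[
    [0,0,0,1],
    [0,0,0,1],
    [0,0,0,1],
    [0,0,0,1],
    [0,0,0,1],
    [0,0,0,1],
    [0,0,0,1],
    [0,0,0,0.47],
    [0,0,0,0],
  ],
)

```text
time_s: 3.3
tcp_pos: [0.2404, 0.5769, 0.4048]
ee_rot: [[-0.22, -0.976, 0.0], [-0.976, 0.22, 0.0], [-0.0, -0.0, -1.0]]
wrist_force: [-0.4, -0.2, 0.3]
gripper_width: 0.999
gripper_force: 0.0
```

jog_arm(
  increments=[
    [0.93,-0.57,0,0],
    [0.93,-0.57,0,0],
    [0.93,-0.57,0,0],
    [0.93,-0.57,0,0],
    [0.93,-0.57,0,0],
    [0.93,-0.57,0,0],
    [0.93,-0.57,0,0],
    [0.93,-0.57,0,0],
    [0.93,-0.57,0,0],
    [0.93,-0.57,0,0],
  ],
)

```text
time_s: 4.3
tcp_pos: [0.3111, 0.369, 0.4048]
ee_rot: [[-0.219, -0.976, 0.0], [-0.976, 0.219, 0.0], [-0.0, -0.0, -1.0]]
wrist_force: [0.2, -0.5, -0.0]
gripper_width: 1.001
gripper_force: 0.0
```

jog_arm(
  increments=[
    [0.93,-0.57,0,0],
    [0.93,-0.57,0,0],
    [0.93,-0.57,0,0],
    [0.93,-0.57,0,0],
    [0.93,-0.57,0,0],
    [0.93,-0.57,0,0],
    [0.93,-0.57,0,0],
    [0.93,-0.57,0,0],
    [0.93,-0.57,0,0],
    [0.93,-0.57,0,0],
  ],
)

```text
time_s: 5.3
tcp_pos: [0.3811, 0.1623, 0.4049]
ee_rot: [[-0.22, -0.976, 0.0], [-0.976, 0.22, 0.0], [-0.0, -0.0, -1.0]]
wrist_force: [0.7, 0.1, 0.2]
gripper_width: 1.001
gripper_force: 0.0
```

jog_arm(
  increments=[
    [0.93,-0.57,0,0],
    [0.93,-0.57,0,0],
    [0.93,-0.57,0,0],
    [0.93,-0.57,0,0],
    [0.93,-0.57,0,0],
    [0.93,-0.57,0,0],
    [0.93,-0.57,0,0],
    [0.93,-0.57,0,0],
    [0.93,-0.57,0,0],
    [0.93,-0.57,0,0],
  ],
)

```text
time_s: 6.3
tcp_pos: [0.4511, -0.0442, 0.4048]
ee_rot: [[-0.22, -0.976, 0.0], [-0.976, 0.22, 0.0], [-0.0, -0.0, -1.0]]
wrist_force: [0.3, -0.7, -0.0]
gripper_width: 1.005
gripper_force: 0.0
```

jog_arm(
  increments=[
    [0.93,-0.57,0,0],
    [0.93,-0.57,0,0],
    [0.93,-0.57,0,0],
    [0.93,-0.57,0,0],
    [0.93,-0.57,0,0],
    [0.93,-0.57,0,0],
    [0,0,0,0],
    [0,0,0,0],
  ],
)

```text
time_s: 7.1
tcp_pos: [0.493, -0.1671, 0.4045]
ee_rot: [[-0.221, -0.975, -0.001], [-0.975, 0.221, 0.0], [-0.0, 0.001, -1.0]]
wrist_force: [-0.6, -0.7, 0.8]
gripper_width: 0.996
gripper_force: 0.0
```

jog_arm(
  increments=[
    [0.09,-0.3,1,0],
    [0,0,1,0],
    [0,0,1,0],
    [0,0,1,0],
    [0,0,1,0],
    [0,0,1,0],
    [0,0,1,0],
    [0,0,1,0],
    [0,0,1,0],
    [0,0,1,0],
  ],
)

```text
time_s: 8.1
tcp_pos: [0.4987, -0.1688, 0.2044]
ee_rot: [[-0.218, -0.976, 0.001], [-0.976, 0.218, 0.0], [-0.0, -0.001, -1.0]]
wrist_force: [-0.6, -0.4, -0.3]
gripper_width: 0.998
gripper_force: 0.0
```

jog_arm(
  increments=[
    [0,0,0.5,0],
    [0,0,0.4,0],
    [0,0,0,0],
  ],
)

```text
time_s: 8.4
tcp_pos: [0.4988, -0.1693, 0.1863]
ee_rot: [[-0.219, -0.976, -0.001], [-0.976, 0.219, 0.0], [0.0, 0.001, -1.0]]
wrist_force: [0.1, 0.0, 0.1]
gripper_width: 0.999
gripper_force: 0.0
```

jog_arm(
  increments=[
    [0,0,0,0],
    [0,0,0,0],
    [0,0,0,0],
    [0,0,0,0],
    [0,0,0,0],
    [0,0,0,0],
    [0,0,0,0],
    [0,0,0,0],
  ],
  grip=20,
)

```text
time_s: 9.2
tcp_pos: [0.4989, -0.1696, 0.1868]
ee_rot: [[-0.22, -0.976, -0.0], [-0.976, 0.22, 0.0], [0.0, 0.0, -1.0]]
wrist_force: [-0.8, -0.3, 0.6]
gripper_width: 0.498
gripper_force: 30.0
```

jog_arm(
  increments=[
    [0,0,-0.5,0],
    [0,0,-1,0],
    [0,0,-1,0],
    [0,0,-1,0],
    [0,0,-1,0],
    [0,0,-1,0],
    [0,0,-1,0.6],
    [0,0,-1,0.6],
    [0,0,-1,0.6],
    [0,0,-0.5,0],
  ],
)

```text
time_s: 10.2
tcp_pos: [0.4989, -0.1696, 0.3689]
ee_rot: [[-0.357, -0.934, 0.003], [-0.934, 0.357, -0.0], [-0.001, -0.003, -1.0]]
wrist_force: [0.5, -0.3, -1.2]
gripper_width: 0.495
gripper_force: 30.0
```

jog_arm(
  increments=[
    [-0.5,0.23,0,0],
    [-0.9,0.42,0,0],
    [-0.9,0.42,0,0],
    [-0.9,0.42,0,0],
    [-0.9,0.42,0,0],
    [-0.9,0.42,0,0],
    [-0.9,0.42,0,0],
    [-0.9,0.42,0,0],
    [-0.9,0.42,0,0],
    [-0.9,0.42,0,0],
  ],
)

```text
time_s: 11.2
tcp_pos: [0.4847, 0.021, 0.3653]
ee_rot: [[-0.357, -0.934, -0.003], [-0.934, 0.357, -0.0], [0.001, 0.003, -1.0]]
wrist_force: [0.1, -0.7, -2.2]
gripper_width: 0.499
gripper_force: 30.0
```

jog_arm(
  increments=[
    [-0.9,0.42,0,0],
    [-0.9,0.42,0,0],
    [-0.9,0.42,0,0],
    [-0.9,0.42,0,0],
    [-0.9,0.42,0,0],
    [-0.9,0.42,0,0],
    [-0.9,0.42,0,0],
    [-0.5,0.2,0,0],
    [0,0,0,0],
    [0,0,0,0],
  ],
)

```text
time_s: 12.2
tcp_pos: [0.4752, 0.169, 0.3661]
ee_rot: [[-0.357, -0.934, -0.001], [-0.934, 0.357, -0.001], [0.001, 0.001, -1.0]]
wrist_force: [-0.1, -0.8, -2.2]
gripper_width: 0.496
gripper_force: 30.0
```

```bash
python3 - <<'E'
from h import *
s=sense(); print(s["time_s"],s["tcp_pos"],s["ee_rot"].round(4).tolist())
t=eyes.capture("top"); c=eyes.capture("scene")
a=cv2.resize(t[185:285,170:300],None,fx=4,fy=4,interpolation=cv2.INTER_CUBIC)
b=cv2.resize(c[165:295,330:460],None,fx=4,fy=4,interpolation=cv2.INTER_CUBIC)
o=np.zeros((520,520+520+0,3),np.uint8); o[:400,:520]=a; o[:520,520:]=b
cv2.imwrite("pics/pair1.png",cv2.resize(o,(800,400)))
cv2.imwrite("pics/t1.png",t);cv2.imwrite("pics/s1.png",c)
E
```

```text
12.2 [0.4752322  0.16901558 0.36612109] [[-0.3571, -0.9341, -0.0014], [-0.9341, 0.3571, -0.0009], [0.0013, 0.001, -1.0]]
```

View pics/pair1.png

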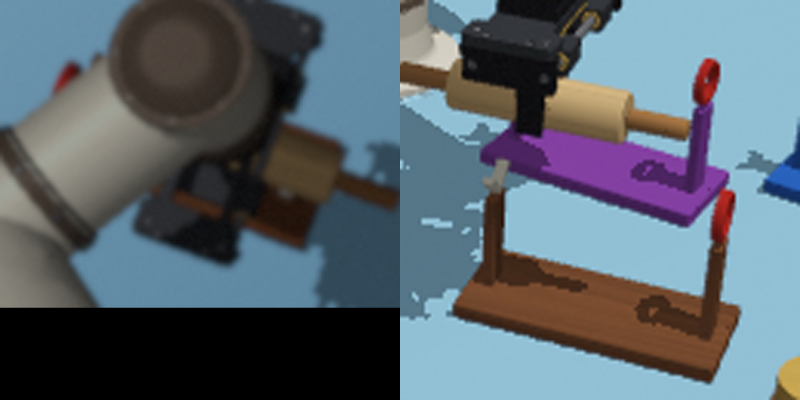

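The pair shows the pin level in the gripper above the rack. In the scene view its leading tip is near pixel (425,207) and the ring near (435,235). I'll overlay the predicted pin and rack to check for camera bias.

```bash
cat >> h.py <<'E'
def circ(c0,u,n,w,rad,N=40):
    th=np.linspace(0,2*np.pi,N); return c0+rad*(np.cos(th)[:,None]*n+np.sin(th)[:,None]*w)
def overlay(img,c,box,f,tcp,xt,rq,slope=0,off=0):
    """predicted pin (green) and ring/fork/base (yellow) drawn on an enlarged crop"""
    x0,y0,x1,y1=box; o=cv2.resize(img[y0:y1,x0:x1],None,fx=f,fy=f,interpolation=cv2.INTER_CUBIC)
    def line(P,col):
        q=(proj(c,P)-[x0,y0]+.5)*f-.5; cv2.polylines(o,[np.round(q*16).astype(np.int32)],False,col,1,cv2.LINE_AA,4)
    u=np.array([-xt[0],-xt[1],-slope]); u/=np.linalg.norm(u); C=np.array(tcp)-[0,0,.1635]+off*u
    n=np.array([-u[1],u[0],0]); n/=np.linalg.norm(n); w=np.cross(u,n)
    for s in(-1,1):
        for x,rr in((.075,.022),(.125,.009)): line(circ(C+s*x*u,u,n,w,rr),(0,255,0))
    ry=np.array([-np.sin(rq[2]),np.cos(rq[2]),0]); rx=np.array([ry[1],-ry[0],0]); z=np.array([0,0,1.]); O=np.r_[rq[:2],0]
    for y in(.092,.102):
        line(circ(O+ry*y+z*.131,ry,rx,z,.015),(0,255,255)); line(circ(O+ry*y+z*.131,ry,rx,z,.022),(0,255,255))
    for y in(-.092,-.102): line([O+ry*y+rx*a+z*b for a,b in((-.0165,.129),(0,.112),(.0165,.129))],(0,255,255))
    line([O+ry*b+rx*a+z*.016 for a,b in((-.05,-.115),(.05,-.115),(.05,.115),(-.05,.115),(-.05,-.115))],(0,255,255))
    return o
E
python3 - <<'E'
from h import *
s=sense(); rq=[.498,.225,-.3668]
a=overlay(cv2.imread("pics/s1.png"),"scene",(340,170,460,295),5,s["tcp_pos"],s["ee_rot"][:,0],rq)
b=overlay(cv2.imread("pics/t1.png"),"top",(255,215,315,275),6,s["tcp_pos"],s["ee_rot"][:,0],rq)
o=np.zeros((625,1000,3),np.uint8);o[:,:600]=a;o[:360,600:960]=b
cv2.imwrite("pics/ov1.png",o[:600,:][:, :]) if 0 else cv2.imwrite("pics/ov1.png",cv2.resize(o,(800,500),interpolation=cv2.INTER_AREA))
E
```

```text
(no output)
```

View pics/ov1.png

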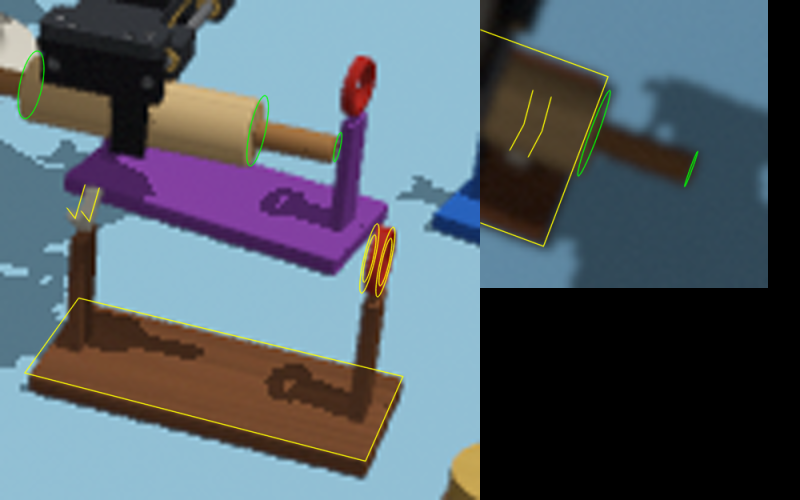

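The overlay agrees to about 1 px (~2 mm). In the scene view the pin tip is predicted near display (337,148) against (340,150) seen, and the ring near (378,260) against (381,262). The bias is the same for both, so I'll go ahead: slow down over the fork.

jog_arm(
  increments=[
    [-0.24,-0.06,0.5,0],
    [-0.24,0,0.6,0],
    [-0.24,0,0.6,0],
    [0,0,0.6,0],
    [0,0,0.4,0],
    [0,0,0,0],
  ],
)

```text
time_s: 12.9
tcp_pos: [0.4814, 0.1819, 0.3109]
ee_rot: [[-0.358, -0.934, -0.003], [-0.934, 0.358, -0.002], [0.003, 0.002, -1.0]]
wrist_force: [-0.0, -0.7, -1.4]
gripper_width: 0.492
gripper_force: 30.0
```

jog_arm(
  increments=[
    [0,0,0.1,0],
    [0,0,0.1,0],
    [0,0,0.1,0],
    [0,0,0.1,0],
    [0,0,0,0],
  ],
)

```text
time_s: 13.4
tcp_pos: [0.482, 0.1827, 0.3055]
ee_rot: [[-0.357, -0.934, 0.002], [-0.934, 0.357, 0.002], [-0.002, -0.001, -1.0]]
wrist_force: [-0.9, 3.4, 1.6]
gripper_width: 0.498
gripper_force: 30.0
```

```bash
python3 - <<'E'
from h import *
s=sense(); print(s["time_s"],s["tcp_pos"],s["wrist_force"],s["moment"]); c=eyes.capture("scene"); rq=[.498,.225,-.3668]
cv2.imwrite("pics/ov2.png",overlay(c,"scene",(340,195,460,295),6,s["tcp_pos"],s["ee_rot"][:,0],rq,0.077))
E
```

```text
13.4 [0.48204773 0.18271362 0.30546691] [-0.86128331  3.38781793  1.60438312] [ 0.75643731  0.38370206 -0.11494116]
```

View pics/ov2.png

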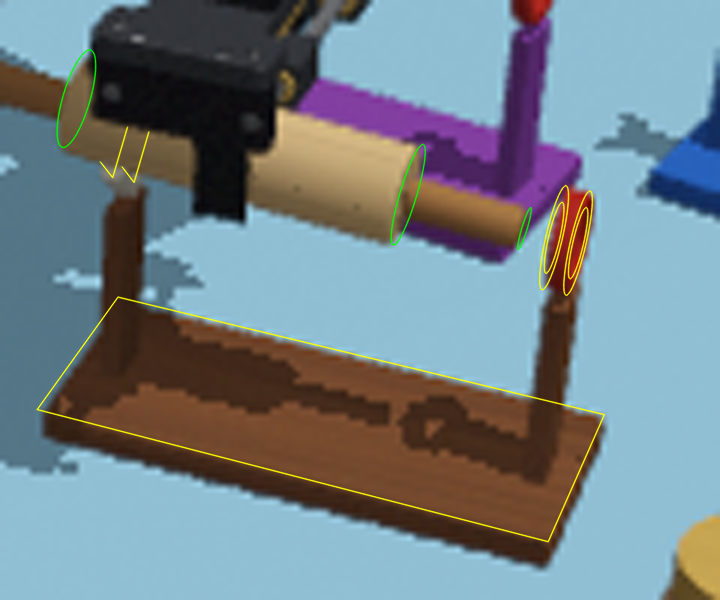

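The scene crop shows the barrel touching the fork near (125,180). The leading handle is tilted down, with its tip near (520,228) just short of the ring at (566,240). The wrist force is small. I'll lower a little more and measure the slope numerically.

jog_arm(
  increments=[
    [0,0,0.06,0],
    [0,0,0,0],
  ],
)

```text
time_s: 13.65
tcp_pos: [0.4819, 0.1826, 0.3039]
ee_rot: [[-0.357, -0.934, 0.001], [-0.934, 0.357, 0.001], [-0.001, -0.0, -1.0]]
wrist_force: [-2.0, 4.1, 3.2]
gripper_width: 0.497
gripper_force: 30.0
```

```bash
cat >> h.py <<'E'
def tipfit(bias=(1,.5)):
    s=sense(); c=eyes.capture("scene"); u0=-s["ee_rot"][:2,0]; C=s["tcp_pos"]-[0,0,.1648]
    hsv=cv2.cvtColor(c,cv2.COLOR_BGR2HSV).astype(int); m=(hsv[...,0]<22)&(hsv[...,1]>70)&(hsv[...,2]>60)
    P=lambda x,sl: proj("scene",C+x*np.r_[u0,-sl])[0]+bias
    for sl in (0,.05,.1): print(sl,P(.08,sl).round(1),P(.122,sl).round(1))
    a,b=P(.08,.05),P(.125,.05)
    for col in range(int(a[0])+1,int(b[0])+4):
        mid=np.interp(col,[a[0],b[0]],[a[1],b[1]]); rows=[q for q in range(int(mid)-9,int(mid)+10) if m[q,col]]
        if rows: print(col,min(rows),max(rows),np.mean(rows).round(2),"pred slope .05:",mid.round(2))
    print(s["tcp_pos"].round(4),s["wrist_force"].round(1))
E
python3 -c "from h import *;tipfit()"
```

```text
0 [410.6 226.9] [427.1 230.5]
0.05 [410.5 228.3] [426.8 232.6]
0.1 [410.3 229.6] [426.6 234.7]
411 227 233 230.0 pred slope .05: 228.42
412 227 233 230.0 pred slope .05: 228.69
413 227 233 230.0 pred slope .05: 228.95
414 227 234 230.5 pred slope .05: 229.22
415 228 234 231.0 pred slope .05: 229.48
416 228 234 231.0 pred slope .05: 229.75
417 228 234 231.0 pred slope .05: 230.01
418 229 235 232.0 pred slope .05: 230.28
419 229 235 232.0 pred slope .05: 230.55
420 229 235 232.0 pred slope .05: 230.81
421 230 236 233.0 pred slope .05: 231.08
422 230 236 233.0 pred slope .05: 231.34
423 230 236 233.0 pred slope .05: 231.61
424 230 236 233.0 pred slope .05: 231.87
425 231 236 233.5 pred slope .05: 232.14
426 231 234 232.5 pred slope .05: 232.4
[0.4819 0.1826 0.3039] [-2.   4.1  3.2]
```

The tip is about 1 mm below the ring centre, as planned, and it's aligned sideways. I'll advance into the ring.

jog_arm(
  increments=[
    [-0.2,0,0,0],
    [-0.2,0,0,0],
    [-0.2,0,0,0],
    [-0.2,0,0,0],
    [-0.1,0,0,0],
    [0,0,0,0],
  ],
)

```text
time_s: 14.3
tcp_pos: [0.4884, 0.1995, 0.3032]
ee_rot: [[-0.357, -0.934, 0.0], [-0.934, 0.357, 0.0], [-0.0, 0.0, -1.0]]
wrist_force: [-1.3, 0.9, -0.9]
gripper_width: 0.502
gripper_force: 30.0
```

```bash
python3 - <<'E'
from h import *
s=sense(); print(s["time_s"],s["tcp_pos"],s["wrist_force"],s["moment"]); c=eyes.capture("scene"); rq=[.498,.225,-.3668]
cv2.imwrite("pics/ov3.png",cv2.resize(c[200:270,345:450],None,fx=7,fy=7,interpolation=cv2.INTER_CUBIC))
E
```

```text
14.3 [0.48841913 0.19946557 0.30324368] [-1.28312956  0.91126004 -0.93610655] [ 0.33650488  0.42451931 -0.08742109]
```

View pics/ov3.png

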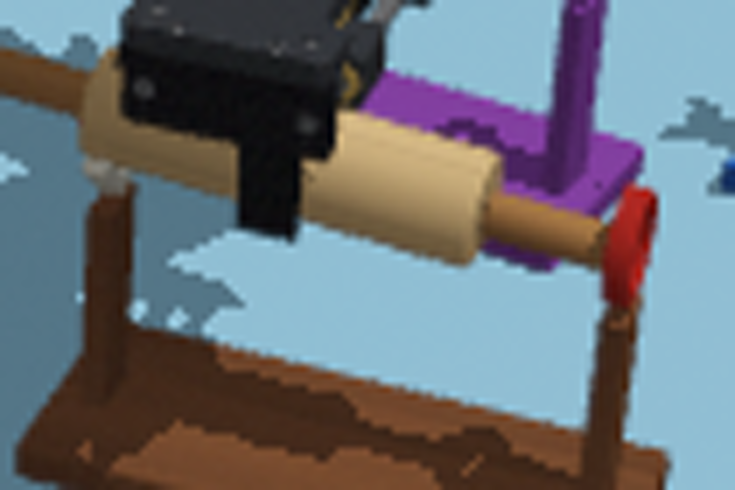

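The crop shows the leading handle going into the ring at (620,245) with no contact force. I'll continue to the centre.

jog_arm(
  increments=[
    [-0.2,0,0,0],
    [-0.2,0,0,0],
    [-0.2,0,0,0],
    [-0.2,0,0,0],
    [0,0,0,0],
  ],
)

```text
time_s: 14.85
tcp_pos: [0.4944, 0.2146, 0.3035]
ee_rot: [[-0.357, -0.934, 0.001], [-0.934, 0.357, 0.0], [-0.001, -0.001, -1.0]]
wrist_force: [0.5, -1.1, -2.4]
gripper_width: 0.5
gripper_force: 30.0
```

jog_arm(
  increments=[
    [-0.2,0,0,0],
    [-0.2,0,0,0],
    [-0.15,0,0,0],
    [0,0,0,0],
    [0,0,0,0],
  ],
)

```text
time_s: 15.35
tcp_pos: [0.4979, 0.2243, 0.3035]
ee_rot: [[-0.357, -0.934, -0.0], [-0.934, 0.357, -0.0], [0.0, 0.0, -1.0]]
wrist_force: [-1.0, -0.7, -2.2]
gripper_width: 0.497
gripper_force: 30.0
```

jog_arm(
  increments=[
    [0,0,0.1,0],
    [0,0,0.1,0],
    [0,0,0.1,0],
    [0,0,0.1,0],
    [0,0,0,0],
  ],
)

```text
time_s: 15.85
tcp_pos: [0.4979, 0.2242, 0.2954]
ee_rot: [[-0.357, -0.934, -0.0], [-0.934, 0.357, -0.0], [0.0, 0.0, -1.0]]
wrist_force: [-0.6, -0.0, -0.2]
gripper_width: 0.498
gripper_force: 30.0
```

jog_arm(
  increments=[
    [0,0,0.07,0],
    [0,0,0.07,0],
    [0,0,0.07,0],
    [0,0,0,0],
    [0,0,0,0],
  ],
)

```text
time_s: 16.35
tcp_pos: [0.498, 0.2243, 0.2915]
ee_rot: [[-0.357, -0.934, 0.0], [-0.934, 0.357, 0.0], [-0.0, -0.0, -1.0]]
wrist_force: [0.1, 0.2, 0.1]
gripper_width: 0.499
gripper_force: 30.0
```

jog_arm(
  increments=[
    [0,0,0.05,0],
    [0,0,0,0],
    [0,0,0,0],
  ],
)

```text
time_s: 16.65
tcp_pos: [0.498, 0.2243, 0.2904]
ee_rot: [[-0.357, -0.934, 0.0], [-0.934, 0.357, 0.0], [-0.0, -0.0, -1.0]]
wrist_force: [0.5, 0.4, -0.4]
gripper_width: 0.5
gripper_force: 30.0
```

```bash
python3 - <<'E'
from h import *
s=sense(); print(s["time_s"],s["tcp_pos"],s["wrist_force"],s["moment"]); c=eyes.capture("scene"); rq=[.498,.225,-.3668]
o=overlay(c,"scene",(335,195,455,285),6,s["tcp_pos"],s["ee_rot"][:,0],rq)
cv2.imwrite("pics/ov4.png",o)
E
```

```text
16.65 [0.49799238 0.2242869  0.29039353] [ 0.45620705  0.41851137 -0.35929746] [ 0.12182999 -0.14026918 -0.00139558]
```

View pics/ov4.png

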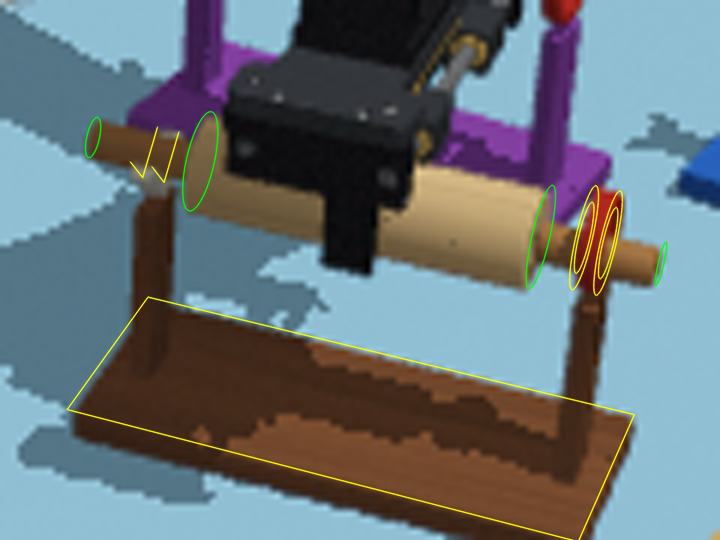

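The crop shows the handle through the ring at (595,240), the rear handle just above the fork at (155,165), and the pin nearly level. I'll ease it down until the fork carries it.

jog_arm(
  increments=[
    [0,0,0.04,0],
    [0,0,0,0],
    [0,0,0,0],
  ],
)

```text
time_s: 17.0
tcp_pos: [0.498, 0.2242, 0.29]
ee_rot: [[-0.357, -0.934, 0.0], [-0.934, 0.357, 0.0], [-0.0, -0.0, -1.0]]
wrist_force: [-1.9, -0.6, 4.1]
gripper_width: 0.496
gripper_force: 30.0
```

jog_arm(
  increments=[
    [0,0,0.04,0],
    [0,0,0,0],
    [0,0,0,0],
  ],
)

```text
time_s: 17.3
tcp_pos: [0.4979, 0.2243, 0.2899]
ee_rot: [[-0.357, -0.934, 0.001], [-0.934, 0.357, 0.0], [-0.0, -0.001, -1.0]]
wrist_force: [-2.8, -1.0, 8.1]
gripper_width: 0.495
gripper_force: 30.0
```

jog_arm(
  increments=[
    [0,0,-0.05,0],
    [0,0,0,0],
  ],
)

```text
time_s: 17.5
tcp_pos: [0.4979, 0.2243, 0.29]
ee_rot: [[-0.357, -0.934, 0.0], [-0.934, 0.357, 0.0], [-0.0, -0.0, -1.0]]
wrist_force: [-1.7, -0.7, 4.7]
gripper_width: 0.495
gripper_force: 30.0
```

jog_arm(
  increments=[
    [0,0,0,0],
    [0,0,0,0],
    [0,0,0,0],
    [0,0,0,0],
    [0,0,0,0],
    [0,0,0,0],
    [0,0,0,0],
    [0,0,0,0],
  ],
  grip=75,
)

```text
time_s: 18.3
tcp_pos: [0.4979, 0.2242, 0.2898]
ee_rot: [[-0.358, -0.934, 0.0], [-0.934, 0.358, 0.0], [-0.0, -0.0, -1.0]]
wrist_force: [-0.4, 0.4, -0.2]
gripper_width: 0.858
gripper_force: 0.0
```

jog_arm(
  increments=[
    [0,0,-0.3,0],
    [0,0,-0.6,0],
    [0,0,-1,0],
    [0,0,-1,0],
    [0,0,-1,0],
    [0,0,-1,0],
    [0,0,-1,0],
    [0,0,-0.5,0],
    [0,0,0,0],
    [0,0,0,0],
  ],
)

```text
time_s: 19.3
tcp_pos: [0.4976, 0.2241, 0.4173]
ee_rot: [[-0.358, -0.934, -0.001], [-0.934, 0.358, -0.0], [0.0, 0.001, -1.0]]
wrist_force: [0.5, -0.3, -0.7]
gripper_width: 0.859
gripper_force: 0.0
```

```bash
python3 - <<'E'
from h import *
s=sense(); print(s["time_s"],s["tcp_pos"],s["wrist_force"]); c=eyes.capture("scene"); rq=[.498,.225,-.3668]
o=overlay(c,"scene",(335,195,455,285),6,[.498,.2243,.2885],s["ee_rot"][:,0],rq)
cv2.imwrite("pics/ov5.png",o)
E
```

```text
19.3 [0.49763359 0.2240652  0.41733763] [ 0.47764709 -0.2868718  -0.66884514]
```

View pics/ov5.png

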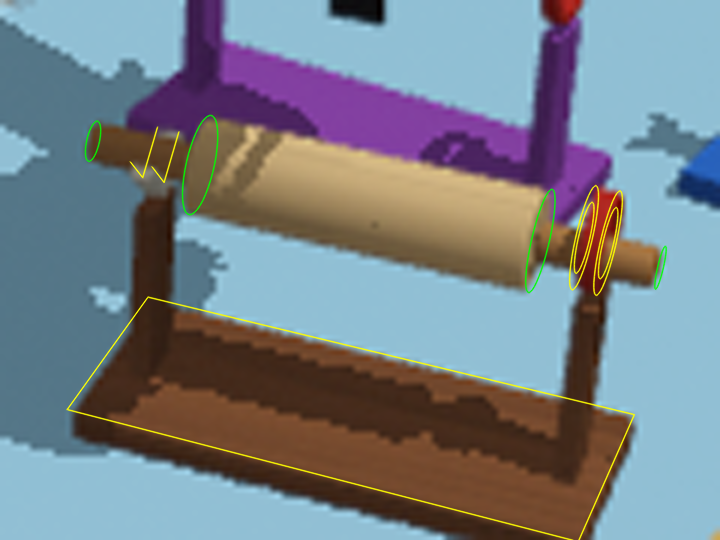

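The pin lies level, with one handle through the ring (595,240) and the other in the fork (155,170). The gripper is clear, so I'm handing in.

```bash
python3 -c "from station import r;print(r.finish_job())"
```

```text
the job is handed in; nothing more can be done
None
```

The rolling pin lies level on the dark wooden rack, one handle through the red ring and the other in the white fork; I lowered it in, let go, and handed the job in at about 19 s of the 42 s (no verdict came back).

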